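# Hold a vial carrier in the stop corner of the tray reader

## Task

Pick up the blue vial carrier with the orange grip, keep it upright, and set it down on the grey plate of the tray reader, its long side along the long dark steel stop but clear of both stops and their brass pins. Then push it square into the corner until it pushes both sprung pins in and bears on both steel stops at once, firmly but without ramming them, and finish while still holding it there with the fingers: the pins would push it back, so do not let go. Leave the other carrier, the reader and everything else on the table where they are.

Things in the scene. Friction and masses are not known exactly. Their poses are not given: they have to be found in the camera images.
- carrier: vial carrier to be handled: blue block 120 (x) x 70 (y) x 22 (z) mm with an orange upright grip rib on top, and four small glass vials with silver caps standing near its ends at x = +-46, y = +-19 mm, 17 mm diameter, tops 46 mm above the underside. About 0.25 kg (it varies). Starts upright on the table. Origin: centre of its underside; x along its length, z up. Either end may go first: it is the same turned by half a turn.
- grip (a point): point in the middle of the carrier's orange grip rib, 48 mm above the carrier's underside. The rib is 50 mm long along the carrier's x, 16 mm thick (along y, pinch it across this), and reaches from 22 to 66 mm above the underside. Axes as the carrier's.
- reader: tray reader, fixed to the table: polished grey plate 8 mm thick, slippery (friction coefficient about 0.2, as also on the stops and pins), 220 mm along x, with its open part reaching 75 mm to the -y side of the origin and the stops and a white 42 mm high housing on the +y side (housing from y = 70 to 145 mm). Origin: centre of the open plate, on the table top; x along the long stop, z up.
- corner (a point): the corner of the reader where the inner faces of the two stops meet, on the plate's upper surface (8 mm above the table), at x = 88, y = 48 mm in the reader's frame; axes as the reader's. The long stop's inner face is the plane y = 0, the short stop's is x = 0 of this frame; the open plate lies towards -x (198 mm) and -y (123 mm). A carrier fully home has its centre at x = -60, y = -35 mm, z = 0 here, with its x axis along this x axis.
- stop_long: long dark steel stop, fixed on the reader: bar 150 x 20 x 18 mm high along the reader's x, its inner face looks to the reader's -y. Origin: centre of its underside.
- stop_short: short dark steel stop, fixed on the reader: bar 18 x 105 x 18 mm high along the reader's y, its inner face looks to the reader's -x. Origin: centre of its underside.
- pin_long (a joint): sprung brass pin, 10 mm diameter, that stands 4 mm out of the long stop's inner face, 60 mm from the corner and 10 mm above the plate. Value: how far it is pushed in towards the reader's +y; 0 free, 0.004 m when its end is flush with the stop. Takes 2 N to start and 4 N at flush.
- pin_short (a joint): sprung brass pin like the other, standing 4 mm out of the short stop's inner face, 35 mm from the corner. Value: how far it is pushed in towards the reader's +x; 0 free, 0.004 m flush. Takes 2 N to start and 4 N at flush.
- other_carrier: another vial carrier of the same shape and size but with a white grip and red caps; leave it alone. It and the orange one may be found in each other's place. Origin: centre of its underside.
- jar: clear jar with white cap, 68 mm diameter, 85 mm high; bystander. Origin: centre of its underside.
- tape: roll of white tape lying flat, 70 mm diameter, 25 mm high; bystander. Origin: centre of its underside.
- spray: amber bottle with white cap, 52 mm diameter, 110 mm high; bystander. Origin: centre of its underside.
- cup: small white cup, 60 mm diameter, 60 mm high; bystander. Origin: centre of its underside.

How it is judged (in metres and radians):
On the way:
1. the carrier stands on the reader's plate, roughly square, clear of both stops and pins (z of carrier in the frame of corner between -0.003 and 0.003 m and angle between carrier's own z axis and vertical below 0.06 rad and angle between the x axis of carrier and the x axis of corner, either way round below 0.25 rad and x of carrier in the frame of corner between -0.145 and -0.065 m and y of carrier in the frame of corner between -0.095 and -0.04 m), for 0.2 s.
At the end, for the whole second after the job is handed in: Fingers hold the carrier (over 1 N) at rest on the plate (height within 3 mm, tilt under 0.05 rad), within 3 mm of home on both axes, square within 0.03 rad, both pins in by over 2.5 of 4 mm, and over 1 N on each steel stop, through the last second (contact force between carrier and stop_long above 1 N and contact force between carrier and stop_short above 1 N and value of joint each of pin_long, pin_short above 0.0025 m and contact force between the fingers and carrier above 1 N and x of carrier in the frame of corner between -0.063 and -0.057 m and y of carrier in the frame of corner between -0.038 and -0.032 m and z of carrier in the frame of corner between -0.003 and 0.003 m and angle between the x axis of carrier and the x axis of corner, either way round below 0.03 rad and angle between carrier's own z axis and vertical below 0.05 rad and linear speed of carrier below 0.02 m/s); the arm keeps its last pose, push and grip.
It fails at once if the carrier is tipped (more than 0.5 rad) (angle between carrier's own z axis and vertical above 0.5 rad).
It fails at once if a stop is rammed (more than 45 N) (contact force between carrier and stop_long above 45 N or contact force between carrier and stop_short above 45 N).
It fails at once if the other carrier or a bystander is moved by more than 20 mm (distance of any of other_carrier, jar, tape, spray, cup from where it was at the start of the episode above 0.02 m).
It also fails if it takes over 51 s, if anything falls off the work surface, if the arm or the gripper's body presses on something with over 40 N, if the wrist force passes 120 N, or if a joint passes its speed limit or range.

## Robot

A 7-joint arm with a two-finger parallel gripper is mounted at the origin on the work surface. World frame = base frame: x ahead of the robot, y to its left, z up, the work surface at z = 0. Lengths are in m, angles in degrees, forces in N, time in s.
With the tool pointing down it reaches from about 0.425 to 1.025 m from the base axis. Payload 9.4 kg.
Tool frame: the origin (TCP) lies between the finger pads; the fingertips stand 17 mm ahead of it and the grasp point (between the pads) lies 2 mm behind it; z points along the fingers, y is the line along which they close (so a half turn about z gives the same grasp; the last joint's range is limited). The gripper opens to 93 mm and grips with 3 to 60 N. Pads are 15 mm wide; open, the fingers measure 128 mm over their backs; the gripper's body (75 mm by 188 mm) begins 65 mm behind the grasp point.
Start: joints at [59.261, 34.337, -0.143, 91.639, 0.103, 54.024, -4.572], TCP at [0.322, -0.65, 0.236] pointing down, gripper open.
Joint ranges: [-147.43, 147.43], [-19.82, 112.94], [-74.19, 73.91], [6.32, 146.72], [-59.91, 239.91], [6.04, 106.73], [-150.56, 150.56]. Speed limits (degrees/s): [127.2, 127.2, 172.46, 172.46, 180, 180, 180].

## Interface

Orientations are given as a 3x3 rotation matrix whose columns are the frame's x, y, z axes.
In Python, from workcell import arm gives the robot as it stands.
- The arm moves only by the tool servo_tool, never from a script. Its argument "deltas" is text: rows parted by semicolons, each of 7 numbers parted by spaces: the turn, a rotation vector about the tool's x, y, z normalised to -1 to 1, where 1 is 0.15 rad, then the shift along the tool's x, y, z normalised to -1 to 1, where 1 is 3 cm, then the opening, from 0 (shut) to 1 (fully open). A call has 1 to 12 rows; each row shifts and turns the commanded pose from where the row before left it, along the tool's axes as they then stand; what a row does not reach is not made up. A row lasts 1/8 s, in which the tool goes at most 62.5 mm and 10.7 degrees, less where a joint would pass 70% of its speed; a pose out of reach is approached as far as the arm can. A call with a number of a shift or a turn outside -1 to 1 is refused whole. A call with a gripper value outside its range is refused whole. The fingers move at their own pace and stop on an object; the grip force is fixed at half the most. Time passes only in rows, so rows that do not move let the fingers close. It gives the time, the measured TCP pose, the force, the opening and the grip force at its end, in the units of the state.
- arm.get_state(): the state, without advancing time (a new reading comes with each control period).
- arm.camera(name): name is "side" or "top" or "wrist"; returns the picture (400x640x3 uint8, blue, green, red); there is no depth.
- arm.camera_model(name): a dict with "mtx" (3x3 intrinsics, pixels), "extrinsics" (4x4, takes a point from camera to world coordinates). Camera axes: x right, y up, looking along -z (the intrinsics and any distortion apply to the point x, -y, -z); pixel columns grow to the right and rows downward; lengths in m; the calibration is good to about 2 mm. A picture is of the moment at which its call begins: read the wrist's pose just before it. camera_model takes no time and is no camera call; for the wrist camera it gives the pose at the moment of the call.
- arm.job_done(): hands the job in; it is judged then, once.
The state is a dict: "time_s": time; "qpos": joint angles; "qd": joint speeds; "effort": joint torques, N m; "ee_pos": TCP position; "ee_rot": TCP orientation; "force": force on the tool from outside, world axes, zero at the start; "wrist_torque": the same for the moment, N m; "opening": finger opening in m; "finger_force": force on a finger pad.
Only numpy, scipy, OpenCV 4.12 (cv2) and the standard library are available. Lean on these libraries where they do the work, as an engineer would, in place of code of your own. Each camera call takes 0.05 s, during which the arm holds its last target. There are 200 camera calls.

## Working session

There is one attempt and no reset: what is moved stays moved. The work goes in short steps, Python scripts to look and compute and a tool call to move; the robot and the scene stay as the last step left them, time stands still between calls to the robot, and variables do not carry over. Pictures are saved under pics/ and viewed, at most 10 in all, crops included, and the job is handed in when it is done.

Besides the shell and the picture viewer there is one more tool, called after "Request:" as name(argument=value, ...) on one line, values as JSON. servo_tool: Moves the arm, as the interface text tells. Scaled input: -1 to 1 covers 3 cm each way for a shift and 0.15 rad each way for a turn. Its arguments: {"type":"object","properties":{"deltas":{"type":"string"}},"required":["deltas"]}

```bash
mkdir -p pics; ls
python3 - <<'E'
from workcell import arm
import cv2, numpy as np
s=arm.get_state(); print(s)
for n in("top","side"):
    im=arm.camera(n); cv2.imwrite(f"pics/{n}0.png",im); m=arm.camera_model(n); print(n,m)
E
```

```text
pics
{'time_s': 0.0, 'qpos': array([59.25779337, 34.384925  , -0.14299786, 91.67967773,  0.10427704,
       54.02123434, -4.57097876]), 'qd': array([ 0.05916445, -0.06854185,  0.05007414,  0.05242797, -0.01356905,
       -0.04249124, -0.06640504]), 'effort': array([-3.03883417e-04, -7.65057778e+01,  1.49770416e+00, -2.52348858e+01,
       -5.24478871e-02,  1.70237711e-02,  1.99112983e-04]), 'ee_pos': array([ 0.321529  , -0.64931541,  0.23476329]), 'ee_rot': array([[ 8.96094532e-01,  4.43862494e-01, -8.21650520e-04],
       [ 4.43863218e-01, -8.96093677e-01,  1.25164261e-03],
       [-1.80718623e-04, -1.48629055e-03, -9.99998879e-01]]), 'force': array([0.59737976, 1.37683741, 0.55678239]), 'wrist_torque': array([ 0.00290262,  0.00652126, -0.03185333]), 'finger_force': 0.0, 'opening': 0.09294585945821662}
top {'mtx': array([[375.66943216,   0.        , 321.27691706],
       [  0.        , 375.66943216, 191.2677231 ],
       [  0.        ,   0.        ,   1.        ]]), 'extrinsics': array([[-0.01543142,  0.99867345, -0.04912443,  0.57951078],
       [-0.99971492, -0.014515  ,  0.01895759,  0.10876033],
       [ 0.0182194 ,  0.04940297,  0.99861274,  0.95379778],
       [ 0.        ,  0.        ,  0.        ,  1.        ]])}
side {'mtx': array([[422.00942742,   0.        , 320.23650801],
       [  0.        , 422.00942742, 209.45271787],
       [  0.        ,   0.        ,   1.        ]]), 'extrinsics': array([[-0.90005331,  0.23679939, -0.36582794,  0.16834796],
       [-0.43577106, -0.48375527,  0.75900225,  1.03212423],
       [ 0.00276008,  0.84255972,  0.53859585,  0.74468268],
       [ 0.        ,  0.        ,  0.        ,  1.        ]])}
```

View pics/top0.png

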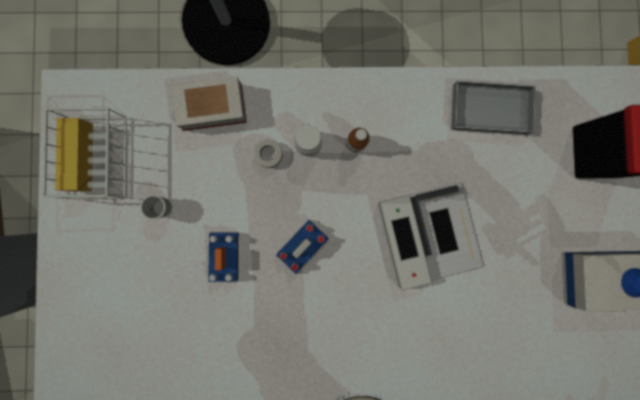

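View pics/side0.png

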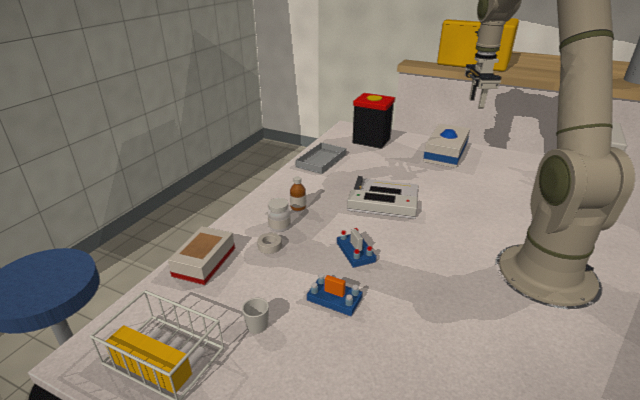

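The top view shows the orange-grip carrier at about (223,257) and the white-grip one at (302,247). The reader is at about (430,237), with its housing on the left, the long stop at about (420,225) and the short stop at about (437,190). The side view agrees.

```bash
cat > h.py <<'E'
import cv2, numpy as np
from workcell import arm
def ray(m,px,z):
    px=np.atleast_2d(np.float64(px)); K=m["mtx"];T=m["extrinsics"]
    d=np.c_[(px[:,0]-K[0,2])/K[0,0],-(px[:,1]-K[1,2])/K[1,1],-np.ones(len(px))]@T[:3,:3].T
    o=T[:3,3]; return o+d*((z-o[2])/d[:,2])[:,None]
def proj(m,P):
    T=np.linalg.inv(m["extrinsics"]);p=np.atleast_2d(P)@T[:3,:3].T+T[:3,3];K=m["mtx"]
    return np.c_[K[0,2]+K[0,0]*p[:,0]/-p[:,2],K[1,2]+K[1,1]*p[:,1]/p[:,2]]
def mask(im,name):
    h=cv2.cvtColor(im,cv2.COLOR_BGR2HSV)
    lo,hi={"orange":((6,150,90),(18,255,255)),"blue":((100,120,40),(125,255,255))}[name]
    return cv2.inRange(h,lo,hi)
def blobs(mk,amin):
    c,_=cv2.findContours(mk,cv2.RETR_EXTERNAL,cv2.CHAIN_APPROX_NONE)
    return [x for x in c if cv2.contourArea(x)>amin]
E
python3 - <<'E'
from h import *
im=cv2.imread("pics/top0.png"); m=arm.camera_model("top")
for n,z in(("orange",.066),("blue",.022)):
    for c in blobs(mask(im,n),40):
        b=cv2.boxPoints(cv2.minAreaRect(c)); P=ray(m,b,z)[:,:2]
        print(n,cv2.contourArea(c),b.mean(0),P.mean(0).round(4),[ (np.round(np.linalg.norm(P[i]-P[i-1]),3),np.round(np.degrees(np.arctan2(*(P[i]-P[i-1])[::-1])),1)) for i in(1,2)])
cv2.imwrite("pics/rd.png",cv2.resize(im[170:300,360:500],None,fx=4.5,fy=4.5,interpolation=cv2.INTER_CUBIC))
E
```

```text
orange 95.5 [218.5 259. ] [0.4684 0.3343] [(np.float64(0.012), np.float64(-91.0)), (np.float64(0.046), np.float64(179.9))]
blue 376.5 [630.5 282. ] [ 0.3879 -0.6759] [(np.float64(0.043), np.float64(-91.0)), (np.float64(0.064), np.float64(176.7))]
blue 256.0 [569.75037 279.01038] [ 0.3983 -0.5231] [(np.float64(0.016), np.float64(-88.7)), (np.float64(0.128), np.float64(179.6))]
blue 1007.0 [222.5 256.5] [0.469  0.3356] [(np.float64(0.114), np.float64(-0.0)), (np.float64(0.066), np.float64(-90.9))]
blue 871.0 [302.14587 246.31375] [0.4904 0.1402] [(np.float64(0.114), np.float64(-44.2)), (np.float64(0.064), np.float64(-134.1))]
```

View pics/rd.png

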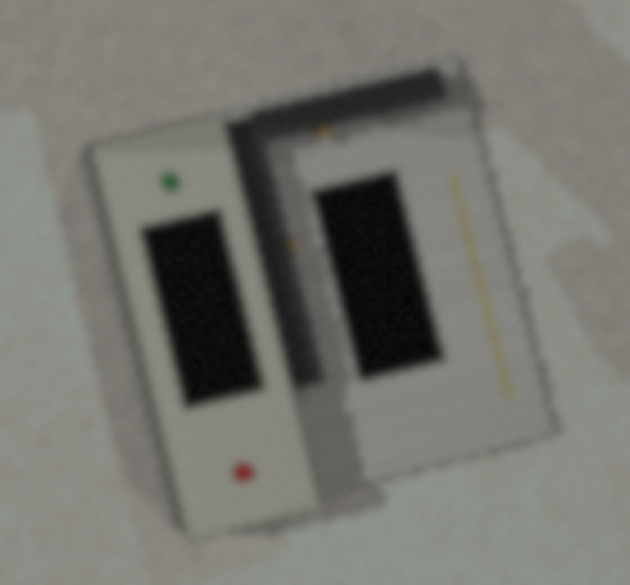

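The carrier is at about (0.469, 0.336) with yaw about 0. The zoomed crop shows the reader turned about +15°, with the inner corner near crop (262,138) and the pins at (322,130) and (293,245). Next I'll fly over the reader for a close look.

```bash
cat >> h.py <<'E'
def plan(p,yaw,n=None):
    """steps, and per-step shift (tool axes, rows) + turn to reach p at yaw (deg, tool x), tool pointing down"""
    s=arm.get_state(); R=s["ee_rot"]; d=R.T@(np.array(p)-s["ee_pos"])/.03
    y=np.radians(yaw); Rt=np.array([[np.cos(y),np.sin(y),0],[np.sin(y),-np.cos(y),0],[0,0,-1]])
    r=cv2.Rodrigues(R.T@Rt)[0].ravel()/.15
    print("total shift",d.round(2),"total turn",r.round(2)); return d,r
E
python3 - <<'E'
from h import *
m=arm.camera_model("wrist"); s=arm.get_state()
print(m["mtx"], s["ee_rot"].T@(m["extrinsics"][:3,3]-s["ee_pos"]), s["ee_rot"].T@m["extrinsics"][:3,:3])
t=arm.camera_model("top")
px=np.array([[268,138],[322,382],[443,98]])/4.5+[360,170]-.4
P=ray(t,px,.026);print(P)
plan((.5,-.15,.30),26.4)
E
```

```text
[[297.38351115   0.         323.06228644]
 [  0.         297.38351115 201.32710315]
 [  0.           0.           1.        ]] [ 8.19726799e-02 -1.11067001e-04 -1.48813439e-01] [[-7.64409409e-04  9.56664303e-01  2.91192080e-01]
 [ 9.99999625e-01  8.49589287e-04 -1.66084945e-04]
 [-4.06281210e-04  2.91191844e-01 -9.56664594e-01]]
[[ 0.59926044 -0.15145795  0.026     ]
 [ 0.46515207 -0.17739686  0.026     ]
 [ 0.61992807 -0.24937268  0.026     ]]
total shift [ 12.72 -12.28  -2.16] total turn [-0.01  0.   -0.01]
```

Request:
servo_tool(deltas="0 0 0.87 0 0 0 1;0 0 0.87 0 0 0 1;0 0 0 0.52 -0.9 0 1;0 0 0 0.52 -0.9 0 1;0 0 0 0.52 -0.9 0 1;0 0 0 0.52 -0.9 0 1;0 0 0 0.52 -0.9 0 1;0 0 0 0.52 -0.9 0 1;0 0 0 0.52 -0.9 0 1;0 0 0 0.52 -0.9 0 1;0 0 0 0.52 -0.9 0 1;0 0 0 0.52 -0.9 0 1")

```text
time_s: 1.6
ee_pos: [0.4214, -0.3531, 0.2354]
ee_rot: [[0.98, 0.197, -0.0], [0.197, -0.98, 0.0], [-0.0, -0.0, -1.0]]
force: [0.8, -0.1, 1.0]
opening: 0.0929
finger_force: 0.0
```

Request:
servo_tool(deltas="0 0 0 0.52 -0.9 0 1;0 0 0 0.52 -0.9 0 1;0 0 0 0.52 -0.9 0 1;0 0 0 0.52 -0.9 0 1;0 0 0 0.52 -0.9 0 1;0 0 0 0 0 0 1;0 0 0 0 0 0 1")

```text
time_s: 2.48
ee_pos: [0.4708, -0.2069, 0.2355]
ee_rot: [[0.98, 0.197, -0.0], [0.197, -0.98, -0.0], [-0.001, 0.0, -1.0]]
force: [-0.5, 0.2, -0.3]
opening: 0.0932
finger_force: 0.0
```

Run:
```python
from h import *
s=arm.get_state();m=arm.camera_model("wrist");im=arm.camera("wrist")
cv2.imwrite("pics/w1.png",im); np.savez("w1.npz",**m)
print(s["time_s"],s["ee_pos"],s["qpos"].round(1),s["force"]); print(proj(m,[[.599,-.151,.026]]))
```

```text
2.475 [ 0.47084418 -0.20694401  0.23549365] [ 16.   20.    1.8 119.1  -0.9  41.  -60.2] [-0.52450836  0.18390783 -0.2946424 ]
[[296.16424763  58.6577756 ]]
```

View pics/w1.png

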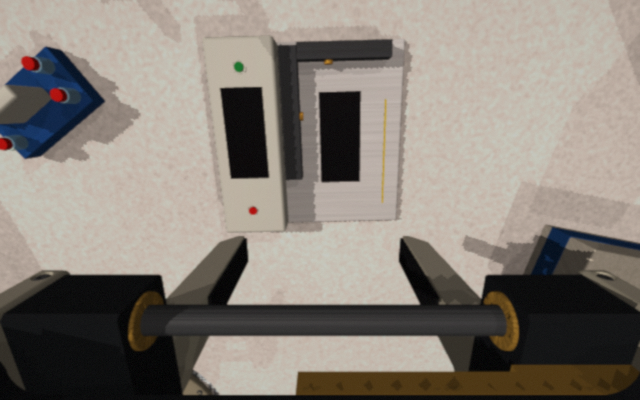

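The wrist view shows the reader clearly. The long stop's inner edge is at column 298–302, rows 57–178. The short stop's inner edge is at row 58, columns 297–391. The pins are at (301,116) and (328,62). I'll fit these edges to subpixel.

Run:
```python
from h import *
m=dict(np.load("w1.npz")); g=cv2.cvtColor(cv2.imread("pics/w1.png"),cv2.COLOR_BGR2GRAY).astype(float)
print(g[90,286:312].astype(int),g[150,286:312].astype(int)); print(g[34:68,350].astype(int),g[34:68,380].astype(int))
def cross(p,t=None):  # last dark->bright crossing at mid level
    lo,hi=p.min(),np.percentile(p,90); t=(lo+hi)/2; i=np.where(p<t)[0].max(); return i+(t-p[i])/(p[i+1]-p[i])
L=np.array([(290+cross(g[r,290:312]),r) for r in list(range(70,105))+list(range(128,172))])
S=np.array([(c,44+cross(g[44:68,c])) for c in list(range(340,388))])
E=[]
for A,z in((L,.008),(S,.008),(L,.026),(S,.026)):
    P=ray(m,A,z)[:,:2]; vx,vy,x,y=cv2.fitLine(P.astype(np.float32),cv2.DIST_HUBER,0,.001,.001).ravel()
    E.append((vx,vy,x,y)); print(z,np.degrees(np.arctan2(vy,vx)),x,y,np.abs((P-[x,y])@[-vy,vx]).max())
for a,b in((0,1),(2,3)):
    a,b=E[a],E[b]; k=np.linalg.solve(np.array([[a[0],-b[0]],[a[1],-b[1]]]),[b[2]-a[2],b[3]-a[3]]); print("corner",a[2]+k[0]*a[0],a[3]+k[0]*a[1])
plan((.469,.336,.2355),0)
```

```text
[ 34  34  36  36  36  37  41  49  50  51  50  45  49  87 118 123 122 124
 123 125 122 122 124 124 122 122] [ 33  33  34  35  32  34  32  33  38  41  46  49  52  48  43  57  91 116
 122 121 122 122 121 122 123 123]
[170 169 165 165 162 144 101  60  49  48  48  50  52  50  50  48  48  49
  49  53  51  52  51  43  29  27  62 107 116 114 113 111 113 117] [173 167 166 165 152 112  67  52  48  49  51  50  51  50  50  48  48  50
  51  51  51  50  46  31  27  53  92 114 117 118 116 117 123 138]
0.008 12.725756 0.5482428 -0.16239221 0.00033182696845952787
0.008 -77.28265 0.61652946 -0.23034395 0.00014568395460591948
0.026 12.725802 0.5483818 -0.16373639 0.00031600470468064434
0.026 -77.28291 0.6134018 -0.22843742 0.00013869046716053106
corner 0.59862643 -0.15101397
corner 0.59635556 -0.15290233
total shift [ 3.500e+00 -1.777e+01 -1.000e-02] total turn [0.   0.   1.32]
```

Request:
servo_tool(deltas="0 0 0.66 0 0 0 1;0 0 0.66 0 -0.5 0 1;0 0 0 0 -1 0 1;0 0 0 0 -1 0 1;0 0 0 0 -1 0 1;0 0 0 0 -1 0 1;0 0 0 0 -1 0 1;0 0 0 0 -1 0 1;0 0 0 0 -1 0 1;0 0 0 0 -1 0 1;0 0 0 0 -1 0 1;0 0 0 0 -1 0 1")

```text
time_s: 4.03
ee_pos: [0.4697, 0.1082, 0.2356]
ee_rot: [[1.0, -0.001, 0.0], [-0.001, -1.0, -0.0], [0.0, 0.0, -1.0]]
force: [-0.3, 0.1, 0.9]
opening: 0.0934
finger_force: 0.0
```

Request:
servo_tool(deltas="0 0 0 0 -1 0.2 1;0 0 0 0 -1 0.2 1;0 0 0 0 -1 0.2 1;0 0 0 0 -1 0.2 1;0 0 0 0 -1 0.2 1;0 0 0 0 -1 0.2 1;0 0 0 0 -0.9 0.2 1;0 0 0 0 -0.6 0.2 1;0 0 0 0 0 0 1;0 0 0 0 0 0 1")

```text
time_s: 5.28
ee_pos: [0.4695, 0.332, 0.1876]
ee_rot: [[1.0, -0.001, -0.0], [-0.001, -1.0, -0.001], [-0.0, 0.001, -1.0]]
force: [-0.4, -0.6, 0.1]
opening: 0.0929
finger_force: 0.0
```

Run:
```python
from h import *
s=arm.get_state();m=arm.camera_model("wrist");im=arm.camera("wrist")
cv2.imwrite("pics/w2.png",im)
print(s["time_s"],s["ee_pos"],s["qpos"].round(1),s["force"])
for n,z,a in(("orange",.066,100),("blue",.022,400)):
    for c in blobs(mask(im,n),a):
        b=cv2.boxPoints(cv2.minAreaRect(c)); P=ray(m,b,z)[:,:2]
        print(n,cv2.contourArea(c),b.round(),P.mean(0).round(4),[ (np.round(np.linalg.norm(P[i]-P[i-1]),3),np.round(np.degrees(np.arctan2(*(P[i]-P[i-1])[::-1])),1)) for i in(1,2)])
```

```text
5.275 [0.46950418 0.33199427 0.18760883] [-4.090e+01  2.750e+01 -0.000e+00  1.143e+02  1.000e-01  3.830e+01
 -1.310e+02] [-0.44648382 -0.59772749  0.08027128]
orange 168.5 [[486. 299.]
 [498. 289.]
 [524. 319.]
 [511. 330.]] [0.3479 0.1381] [(np.float64(0.017), np.float64(-41.3)), (np.float64(0.051), np.float64(-138.2))]
orange 790.0 [[313. 225.]
 [313. 169.]
 [328. 169.]
 [328. 225.]] [0.4726 0.3347] [(np.float64(0.055), np.float64(-0.6)), (np.float64(0.014), np.float64(-90.1))]
blue 5884.0 [[289. 134.]
 [354. 134.]
 [354. 239.]
 [289. 239.]] [0.4695 0.3339] [(np.float64(0.067), np.float64(-90.1)), (np.float64(0.118), np.float64(-178.3))]
blue 4655.0 [[434. 182.]
 [524.  99.]
 [568. 145.]
 [477. 229.]] [0.4946 0.1439] [(np.float64(0.118), np.float64(-43.5)), (np.float64(0.071), np.float64(-130.4))]
```

View pics/w2.png

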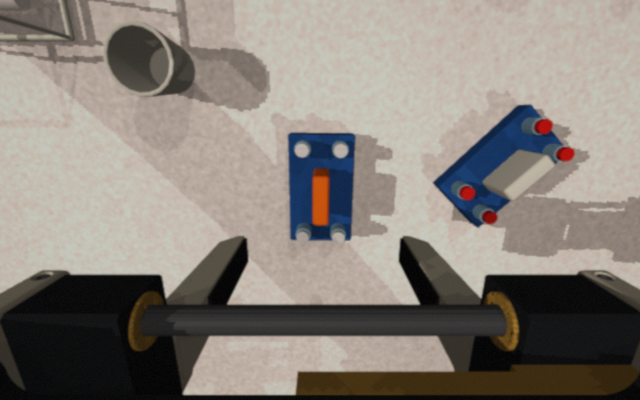

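The wrist view shows the orange carrier square below and between the open fingers. The block spans (289–354, 134–239) and the rib is at about (320,197), so it lies at about (0.470, 0.334) with yaw 0. I'll descend and grip.

Request:
servo_tool(deltas="0 0 0 0.02 -0.07 0.6 1;0 0 0 0 0 0.8 1;0 0 0 0 0 0.9 1;0 0 0 0 0 0.9 1;0 0 0 0 0 0.8 1;0 0 0 0 0 0.5 1;0 0 0 0 0 0.18 1;0 0 0 0 0 0 0.5;0 0 0 0 0 0 0.3;0 0 0 0 0 0 0;0 0 0 0 0 0 0;0 0 0 0 0 0 0")

```text
time_s: 6.82
ee_pos: [0.4699, 0.3356, 0.0474]
ee_rot: [[1.0, 0.001, 0.0], [0.001, -1.0, 0.0], [0.0, -0.0, -1.0]]
force: [0.7, -0.6, 0.2]
opening: 0.0476
finger_force: 0.0
```

Request:
servo_tool(deltas="0 0 0 0 0 0 0;0 0 0 0 0 0 0;0 0 0 0 0 0 0")

```text
time_s: 7.2
ee_pos: [0.4698, 0.3355, 0.0472]
ee_rot: [[1.0, 0.001, -0.0], [0.001, -1.0, -0.0], [-0.0, 0.0, -1.0]]
force: [-0.0, -2.2, 1.7]
opening: 0.0176
finger_force: 1.2
```

Request:
servo_tool(deltas="0 0 0 0 0 0 0;0 0 0 0 0 0 0;0 0 0 0 0 -0.4 0;0 0 0 0 0 -0.8 0;0 0 0 0 0 -0.9 0;0 0 0 0 0 -0.9 0;0 0 0 0 0 -0.5 0;0 0 0 0 0 -0.2 0;0 0 0 0 0 0 0")

```text
time_s: 8.32
ee_pos: [0.4697, 0.3355, 0.1581]
ee_rot: [[1.0, 0.001, -0.0], [0.001, -1.0, -0.0], [-0.0, 0.0, -1.0]]
force: [-0.5, 0.6, -3.3]
opening: 0.0158
finger_force: 30.0
```

```bash
cat >> h.py <<'E'
YAW=12.72; C=np.array([.5986,-.1510,.008]); a=np.radians(YAW)
RC=np.array([[np.cos(a),-np.sin(a),0],[np.sin(a),np.cos(a),0],[0,0,1]])
E
python3 - <<'E'
from h import *
s=arm.get_state();m=arm.camera_model("wrist");im=arm.camera("wrist");print(s["ee_pos"],s["finger_force"],s["force"],s["opening"],s["ee_rot"].round(3))
cv2.imwrite("pics/w3.png",im[100:400])
T=C+RC@[-.10,-.067,0]+[0,0,.139]; print(T); plan(T,YAW)
# carrier in hand, tool frame
for c in blobs(mask(im,"blue"),3000):
    b=cv2.boxPoints(cv2.minAreaRect(c)); P=ray(m,b,s["ee_pos"][2]-.0472+.022)[:,:2]
    print(b.round(),(P-s["ee_pos"][:2]).round(4).tolist(),P.mean(0))
E
```

```text
[0.46965529 0.33548068 0.15806862] 29.97898578643799 [-0.50985029  0.55893988 -3.30463707] 0.01582690465883019 [[ 1.     0.001 -0.   ]
 [ 0.001 -1.    -0.   ]
 [-0.     0.    -1.   ]]
[ 0.51580674 -0.23837434  0.147     ]
total shift [ 1.53 19.13  0.36] total turn [ 0.    0.01 -1.47]
[[266. 149.]
 [381. 149.]
 [381. 270.]
 [266. 270.]] [[0.0607, 0.0335], [0.0607, -0.0332], [-0.0183, -0.0377], [-0.0183, 0.0379]] [0.4908531  0.33561174]
[[447. 189.]
 [549.  98.]
 [596. 150.]
 [493. 241.]] [[0.0368, -0.0745], [0.0887, -0.1248], [0.06, -0.1582], [0.0024, -0.1083]] [0.51661642 0.21906708]
```

View pics/w3.png

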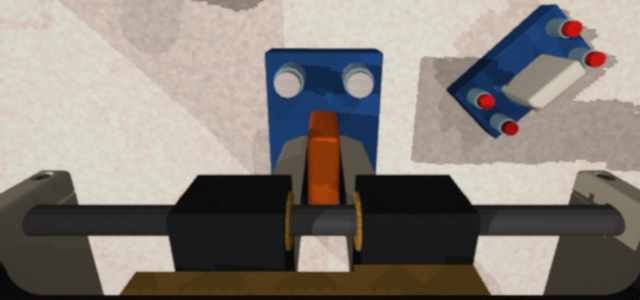

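The carrier is held squarely: front edge 60.7 mm ahead of the TCP, centred between the fingers, other carrier undisturbed. Now I'll carry it to the reader.

Request:
servo_tool(deltas="0 0 0 0.04 0.5 0 0;0 0 0 0.08 0.95 0 0;0 0 0 0.08 0.95 0 0;0 0 0 0.08 0.95 0 0;0 0 0 0.08 0.95 0 0;0 0 0 0.08 0.95 0 0;0 0 0 0.08 0.95 0 0;0 0 0 0.08 0.95 0 0;0 0 0 0.08 0.95 0 0;0 0 0 0.08 0.95 0 0;0 0 0 0.08 0.95 0 0;0 0 0 0.08 0.95 0 0")

```text
time_s: 9.88
ee_pos: [0.4968, 0.0051, 0.1576]
ee_rot: [[1.0, 0.0, -0.001], [-0.0, -1.0, -0.0], [-0.001, 0.0, -1.0]]
force: [0.1, 1.0, -4.0]
opening: 0.0157
finger_force: 30.0
```

Request:
servo_tool(deltas="0 0 0 0.08 0.95 0 0;0 0 0 0.08 0.95 0 0;0 0 0 0.08 0.95 0 0;0 0 0 0.08 0.95 0 0;0 0 0 0.08 0.95 0 0;0 0 0 0.08 0.95 0 0;0 0 0 0.08 0.95 0 0;0 0 0 0.06 0.95 0 0;0 0 -0.47 0.06 0.6 0 0;0 0 -0.5 0 0 0 0;0 0 -0.5 0 0 0 0;0 0 0 0 0 0 0")

```text
time_s: 11.38
ee_pos: [0.517, -0.2396, 0.1575]
ee_rot: [[0.976, 0.218, -0.002], [0.218, -0.976, 0.0], [-0.001, -0.001, -1.0]]
force: [0.6, 0.5, -2.1]
opening: 0.0157
finger_force: 30.0
```

Run:
```python
from h import *
s=arm.get_state();print(s["time_s"],s["ee_pos"],s["finger_force"],s["force"],s["qpos"].round(0), RC.T@(s["ee_pos"]-C))
T=C+RC@[-.10,-.067,0]+[0,0,.0472+.003]; print(T); plan(T,YAW)
m=arm.camera_model("wrist");im=arm.camera("wrist");cv2.imwrite("pics/w4.png",im[0:300]);cv2.imwrite("pics/w4f.png",im); np.savez("w4.npz",**m)
```

```text
11.375 [ 0.51701201 -0.23960786  0.15749185] 29.978409111499786 [ 0.55753257  0.45443225 -2.09348268] [ 25.  30.  -8. 116.   7.  35. -65.] [-0.09909591 -0.06846863  0.14949185]
[ 0.51580674 -0.23837434  0.0582    ]
total shift [-0.03 -0.05  3.31] total turn [-0.01  0.01 -0.01]
```

View pics/w4.png

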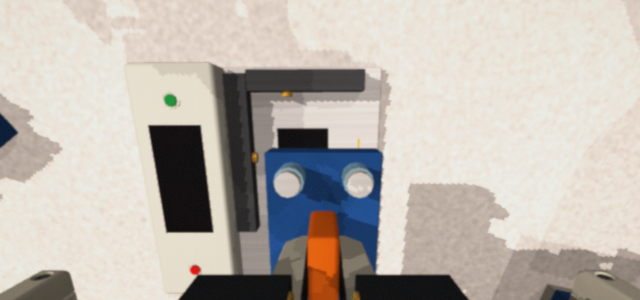

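The held carrier is over the plate, its block edges parallel to both stops (short stop's inner edge at row ~91, long stop's at column ~252). I'll set it down.

Request:
servo_tool(deltas="0 0 0 0 0 0.4 0;0 0 0 0 0 0.7 0;0 0 0 0 0 0.8 0;0 0 0 0 0 0.7 0;0 0 0 0 0 0.4 0;0 0 0 0 0 0.2 0;0 0 0 0 0 0.1 0;0 0 0 0 0 0.04 0;0 0 0 0 0 0.03 0;0 0 0 0 0 0 0")

```text
time_s: 12.68
ee_pos: [0.5184, -0.239, 0.0574]
ee_rot: [[0.976, 0.219, 0.0], [0.219, -0.976, -0.0], [0.0, 0.0, -1.0]]
force: [1.1, 0.0, -2.6]
opening: 0.016
finger_force: 30.0
```

Request:
servo_tool(deltas="0 0 0 0 0 0.03 0;0 0 0 0 0 0 0")

```text
time_s: 12.92
ee_pos: [0.5183, -0.2389, 0.0562]
ee_rot: [[0.976, 0.22, 0.0], [0.22, -0.976, -0.0], [0.0, 0.0, -1.0]]
force: [-0.1, 0.5, -2.8]
opening: 0.0161
finger_force: 30.0
```

Request:
servo_tool(deltas="0 0 0 0 0 0.03 0;0 0 0 0 0 0 0")

```text
time_s: 13.18
ee_pos: [0.5182, -0.2389, 0.0552]
ee_rot: [[0.976, 0.22, -0.0], [0.22, -0.976, 0.0], [-0.0, -0.0, -1.0]]
force: [1.2, 0.5, -3.2]
opening: 0.0155
finger_force: 30.0
```

Request:
servo_tool(deltas="0 0 0 0 0 0.02 0;0 0 0 0 0 0 0")

```text
time_s: 13.42
ee_pos: [0.5183, -0.2389, 0.0551]
ee_rot: [[0.976, 0.22, 0.0], [0.22, -0.976, -0.0], [0.0, 0.0, -1.0]]
force: [-1.5, 0.3, 4.5]
opening: 0.016
finger_force: 30.0
```

Request:
servo_tool(deltas="0 0 0 0 0 0 0;0 0 0 0 0 0 0;0 0 0 0.2 -0.2 0 0;0 0 0 0.25 -0.25 0 0;0 0 0 0.25 -0.2 0 0;0 0 0 0.2 -0.15 0 0;0 0 0 0.1 -0.1 0 0;0 0 0 0 0 0 0;0 0 0 0 0 0 0")

```text
time_s: 14.55
ee_pos: [0.5426, -0.2053, 0.0551]
ee_rot: [[0.975, 0.22, 0.001], [0.22, -0.975, 0.0], [0.001, 0.0, -1.0]]
force: [-0.1, 0.6, 5.2]
opening: 0.0157
finger_force: 30.0
```

```bash
cat >> h.py <<'E'
def st():
    s=arm.get_state();R=s["ee_rot"];print("t",s["time_s"],"tcp in corner mm",(RC.T@(s["ee_pos"]-C)*1e3).round(2),"F corner",(RC.T@s["force"]).round(2),"Tq corner",(RC.T@s["wrist_torque"]).round(2),"yaw err deg",np.degrees(np.arctan2(R[1,0],R[0,0])).round(2)-YAW,"tilt",R[:2,2].round(4),s["finger_force"])
E
python3 - <<'E'
from h import *
st()
m=arm.camera_model("wrist");im=arm.camera("wrist");cv2.imwrite("pics/w5f.png",im);np.savez("w5.npz",**m);cv2.imwrite("pics/w5.png",cv2.resize(im[40:240,200:440],None,fx=3,fy=3,interpolation=cv2.INTER_CUBIC))
E
```

```text
t 14.55 tcp in corner mm [-66.56 -40.68  47.14] F corner [0.01 0.62 5.19] Tq corner [0.1  0.15 0.01] yaw err deg 0.009999999999999787 tilt [0.0015 0.    ] 29.980876743793488
```

View pics/w5.png

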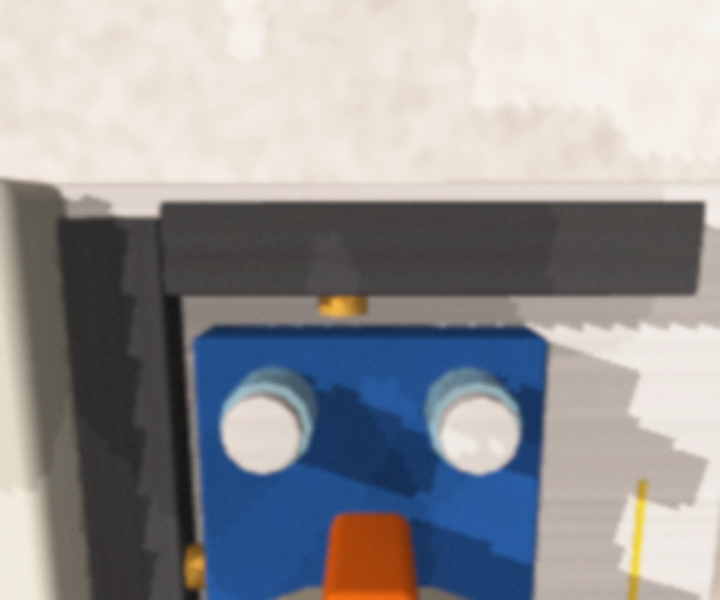

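The close view shows a visible gap to the short stop's pin (crop (343,305), block edge at row ~328) and the long stop's pin (190,567) almost touching. The edges are parallel. I'll push in small steps now.

Request:
servo_tool(deltas="0 0 0 0.05 -0.04 0 0;0 0 0 0.05 -0.04 0 0;0 0 0 0 0 0 0")

```text
time_s: 14.98
ee_pos: [0.5445, -0.2032, 0.0551]
ee_rot: [[0.976, 0.22, 0.001], [0.22, -0.976, -0.001], [0.001, 0.001, -1.0]]
force: [-0.7, -2.1, 5.8]
opening: 0.0161
finger_force: 30.0
```

Request:
servo_tool(deltas="0 0 0 0.05 -0.04 0 0;0 0 0 0 0 0 0")

```text
time_s: 15.22
ee_pos: [0.5455, -0.2022, 0.0551]
ee_rot: [[0.976, 0.219, 0.001], [0.219, -0.976, -0.001], [0.0, 0.001, -1.0]]
force: [-1.5, -3.3, 5.4]
opening: 0.0158
finger_force: 30.0
```

```bash
python3 -c "
from h import *
st()"
```

```text
t 15.225 tcp in corner mm [-63.11 -38.26  47.15] F corner [-2.19 -2.92  5.39] Tq corner [-0.55  0.57  0.08] yaw err deg -0.07000000000000028 tilt [ 0.0005 -0.0012] 29.985119104385376
```

Request:
servo_tool(deltas="0 0 0 0.05 -0.05 0 0;0 0 0 0 0 0 0")

```text
time_s: 15.48
ee_pos: [0.5461, -0.2011, 0.0552]
ee_rot: [[0.976, 0.218, -0.0], [0.218, -0.976, -0.002], [-0.001, 0.002, -1.0]]
force: [-3.8, -3.9, 6.9]
opening: 0.0159
finger_force: 30.0
```

Request:
servo_tool(deltas="0 0 0 0.05 -0.05 0 0;0 0 0 0 0 0 0")

```text
time_s: 15.72
ee_pos: [0.547, -0.1997, 0.0552]
ee_rot: [[0.976, 0.218, -0.001], [0.218, -0.976, -0.002], [-0.001, 0.002, -1.0]]
force: [-3.9, -5.9, 7.0]
opening: 0.0157
finger_force: 30.0
```

```bash
python3 -c "
from h import *
st()"
```

```text
t 15.725 tcp in corner mm [-61.09 -36.11  47.17] F corner [-5.1  -4.9   6.96] Tq corner [-1.13  1.08  0.03] yaw err deg -0.14000000000000057 tilt [-0.0005 -0.0021] 29.980459213256836
```

Request:
servo_tool(deltas="0 0 0 0.05 -0.05 0 0;0 0 0 0 0 0 0")

```text
time_s: 15.98
ee_pos: [0.5478, -0.1987, 0.0552]
ee_rot: [[0.976, 0.218, -0.001], [0.218, -0.976, -0.003], [-0.001, 0.003, -1.0]]
force: [-4.8, -8.8, 8.1]
opening: 0.0159
finger_force: 30.0
```

Request:
servo_tool(deltas="0 0 0 0.05 -0.05 0 0;0 0 0 0 0 0 0")

```text
time_s: 16.23
ee_pos: [0.5484, -0.1983, 0.0553]
ee_rot: [[0.976, 0.217, -0.002], [0.217, -0.976, -0.004], [-0.002, 0.004, -1.0]]
force: [-6.9, -12.9, 9.2]
opening: 0.0158
finger_force: 30.0
```

```bash
python3 -c "
from h import *
st()"
```

```text
t 16.225 tcp in corner mm [-59.42 -35.07  47.3 ] F corner [ -9.54 -11.08   9.16] Tq corner [-2.49  1.84  0.3 ] yaw err deg -0.20000000000000107 tilt [-0.0016 -0.0043] 30.04396677017212
```

Request:
servo_tool(deltas="0 0 0 0.05 -0.02 0 0;0 0 0 0 0 0 0")

```text
time_s: 16.48
ee_pos: [0.5488, -0.1982, 0.0553]
ee_rot: [[0.976, 0.216, -0.003], [0.216, -0.976, -0.005], [-0.004, 0.004, -1.0]]
force: [-9.2, -15.6, 11.6]
opening: 0.0161
finger_force: 30.0
```

```bash
python3 -c "
from h import *
st()"
```

```text
t 16.475 tcp in corner mm [-58.94 -35.05  47.3 ] F corner [-12.4  -13.19  11.56] Tq corner [-2.78  2.33  0.33] yaw err deg -0.2599999999999998 tilt [-0.0029 -0.0048] 30.03053605556488
```

Request:
servo_tool(deltas="0 0 0 0.05 -0.02 0 0;0 0 0 0 0 0 0")

```text
time_s: 16.73
ee_pos: [0.5489, -0.1981, 0.0553]
ee_rot: [[0.977, 0.215, -0.005], [0.215, -0.977, -0.006], [-0.006, 0.004, -1.0]]
force: [-11.5, -18.1, 13.6]
opening: 0.0157
finger_force: 30.0
```

```bash
python3 -c "
from h import *
st()
m=arm.camera_model('wrist');im=arm.camera('wrist');cv2.imwrite('pics/w6f.png',im);np.savez('w6.npz',**m);cv2.imwrite('pics/w6.png',cv2.resize(im[60:220,230:420],None,fx=4,fy=3.7,interpolation=cv2.INTER_CUBIC))
"
```

```text
t 16.725 tcp in corner mm [-58.81 -35.02  47.31] F corner [-15.24 -15.1   13.57] Tq corner [-3.05  3.08  0.26] yaw err deg -0.3200000000000003 tilt [-0.0049 -0.0055] 30.006190538406372
```

View pics/w6.png

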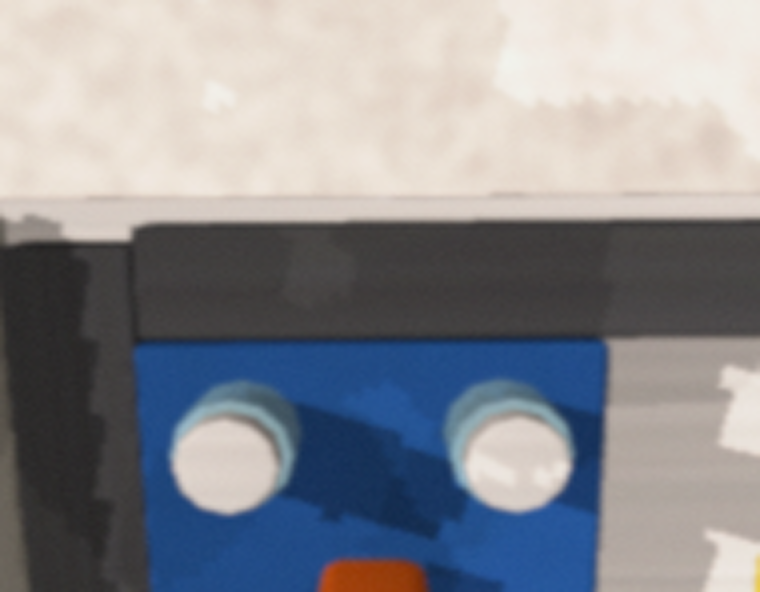

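The view shows the block's front edge flush along the short stop (row ~340, even from column 135 to 607) and its left side against the long stop, with both pins out of sight. I'll let it settle, check once and hand in.

Request:
servo_tool(deltas="0 0 0 0 0 0 0;0 0 0 0 0 0 0;0 0 0 0 0 0 0;0 0 0 0 0 0 0;0 0 0 0 0 0 0;0 0 0 0 0 0 0;0 0 0 0 0 0 0;0 0 0 0 0 0 0")

```text
time_s: 17.77
ee_pos: [0.549, -0.1981, 0.0553]
ee_rot: [[0.977, 0.215, -0.005], [0.215, -0.977, -0.005], [-0.006, 0.004, -1.0]]
force: [-11.6, -18.0, 12.8]
opening: 0.016
finger_force: 30.0
```

Run:
```python
from h import *
st()
m=dict(np.load("w6.npz")); im=cv2.imread("pics/w6f.png"); b=mask(im,"blue")
F=np.array([(c,60+np.where(b[60:200,c]>0)[0].min()) for c in range(270,375,3)])
L=np.array([(230+np.where(b[r,230:330]>0)[0].min(),r) for r in range(156,215,3)]); Rr=np.array([(330+np.where(b[r,330:420]>0)[0].max(),r) for r in range(156,215,3)])
for A in(F,L,Rr):
    vx,vy,x,y=cv2.fitLine(ray(m,A,.03)[:,:2].astype(np.float32),cv2.DIST_HUBER,0,.001,.001).ravel(); print(np.degrees(np.arctan2(vy,vx)).round(2),(RC.T@([x,y,.03]-C)).round(4))
```

```text
t 17.775 tcp in corner mm [-58.8  -35.03  47.3 ] F corner [-15.27 -15.    12.78] Tq corner [-3.17  3.08  0.24] yaw err deg -0.3200000000000003 tilt [-0.0048 -0.0054] 30.00648558139801
-77.42 [ 0.0002 -0.0307  0.022 ]
12.76 [-0.0193 -0.0005  0.022 ]
13.27 [-0.0208 -0.0688  0.022 ]
```

```bash
python3 -c "
from workcell import arm
print(arm.job_done())"
```

```text
the job is handed in; nothing more can be done
None
```

I set the carrier down on the plate clear of both stops, pushed it into the corner and handed the job in at about 18 s, still gripped. It pushes about 15 N on each axis (stop plus pin) and sits within about 1 mm and 0.3° of home by camera; the hand-in returned no verdict.

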